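# Slide the big spring shim out over the tray's open edge

### The job

On the assembly tray of a suspension workshop lie a big flat steel shim ring, a small shim ring and a black top cap. Slide the big shim, without lifting it, straight out to the tray's open edge (the long one without a lip, on the side away from the robot) until about a third of its width sticks out over the edge, so that the mechanic across the bench can take it by its rim. It must stay lying flat on the tray; leave the small shim and the cap where they are, and let go.

Things in the scene. Friction and masses are not known exactly. Their poses are not given: they have to be found in the camera images.
- big_shim: The part to slide: the larger of two flat plain steel rings, loose on the tray. Outside diameter 100 mm, round hole 60 mm in the middle, 5 mm thick, about 0.2 kg. Too wide to grip across; fingertips fit into its hole or behind its rim to push it. Origin: centre of its underside, z up (round: x and y mean nothing).
- tray_edge (a point): Middle of the open edge of the fixed white tray, on its top surface (40 mm above the bench). x axis: level, outward over the edge, roughly away from the robot; y along the edge; z up. Edge straight, y from -200 to 200 mm; the flat top reaches from x = -240 mm to 0. Lips 8 mm thick, 12 mm high at the back and both ends, none at the open edge; beyond it a 40 mm drop to the bench.
- small_shim: Bystander: flat plain steel ring, outside diameter 62 mm, hole 32 mm, 5 mm thick, loose on the tray top. Origin: centre of its underside.
- top_cap: Bystander: black round fork top cap, 56 mm in diameter, 38 mm high including the small hexagon on top, standing loose on the tray top. Origin: centre of its underside.
Things that resemble listed ones, but are neither listed nor needed, are in the scene too. Leave any blue or green look-alike of the big_shim alone.

How it is judged:
At the end, for the whole second after the job is handed in: The big shim lies flat and at rest on the tray top (within 3 mm of its level and about 5 degrees), released, sticking out over the open edge by 18 to 48 mm of its 100 mm width (its centre 2 to 32 mm inside the edge), anywhere along that edge (x of big_shim in the frame of tray_edge between -0.032 and -0.002 m and y of big_shim in the frame of tray_edge between -0.2 and 0.2 m and z of big_shim in the frame of tray_edge between -0.003 and 0.003 m and angle between big_shim's own z axis and vertical below 0.08 rad and linear speed of big_shim below 0.01 m/s); the robot touches nothing.
It fails at once if the big shim is lifted off the tray (15 mm or more) or tipped by more than about 17 degrees (z of big_shim in the frame of tray_edge above 0.015 m or angle between big_shim's own z axis and vertical above 0.3 rad).
It fails at once if the big shim falls off the tray (z of big_shim in the frame of tray_edge below -0.02 m).
It fails at once if the small shim is moved by more than 20 mm (distance of small_shim from where it was at the start of the episode above 0.02 m).
It fails at once if the top cap is moved by more than 20 mm or tipped over (distance of top_cap from where it was at the start of the episode above 0.02 m or angle between top_cap's own z axis and vertical above 0.5 rad).
It also fails if it takes over 35 s, if anything falls off the work surface, if the arm or the gripper's body presses on something with over 40 N, if the wrist force passes 120 N, or if a joint passes its speed limit or range.

### The arm

A 6-joint arm with a two-finger parallel gripper is mounted at the origin on the work surface. World frame = base frame: x ahead of the robot, y to its left, z up, the work surface at z = 0. Lengths are in m, angles in rad, forces in N, time in s.
With the tool pointing down it reaches from about 0.3 to 0.95 m from the base axis. Payload 3.1 kg.
Tool frame: the origin (TCP) lies where the fingers leave the gripper's body, on its centre line; the fingertips stand 73 mm ahead of it and the grasp point (between the pads) lies 54 mm ahead of it; z points along the fingers, y is the direction in which the jaws open and shut (so a half turn about z gives the same grasp; the last joint's range is limited). The gripper opens to 85 mm and grips with 20 to 120 N. Pads are 22 mm wide; open, the fingers measure 114 mm over their backs; the gripper's body (76 mm by 85 mm) begins 54 mm behind the grasp point. The pads swing forward as they close: fully open they stand 13 mm farther back than shut.
Start: joints at [-1.367, 0.308, 1.634, -0, 1.2, -0.07], TCP at [0.169, -0.602, 0.304] pointing down, gripper open.
Joint ranges: [-3.06, 3.06], [-0.79, 1.96], [0.05, 2.63], [-1.19, 4.34], [0.05, 2.64], [-2.94, 2.94]. Speed limits (rad/s): [2.79, 2.79, 3.14, 3.14, 3.14, 3.14].

### API

Orientations are given as [roll, pitch, yaw] about the fixed x, y, z axes, in that order (R = Rz(yaw) Ry(pitch) Rx(roll)).
In Python, from rig import readout, read_camera, camera_info, r, finder gives the robot as it stands.
- The arm moves only by the shell command python3 -m crank 'ROWS' [FORCE]. ROWS is JSON, a list of rows, each an object with "dr": the turn, a rotation vector about the tool's x, y, z in rad, a list of three; "delta_pos": the shift along the tool's x, y, z in mm, a list of three; "gripper": the finger opening in mm, from 0 to 85.4. In form: [{"dr": [wx, wy, wz], "delta_pos": [x, y, z], "gripper": gripper}, ...]. A call has 1 to 5 rows; each row shifts and turns the pose as measured when the row begins, along the tool's axes as they then stand; what a row does not reach is not made up. A row lasts 1/10 s, in which the tool goes at most 50 mm and 8.59 degrees, less where a joint would pass 70% of its speed; a pose out of reach is approached as far as the arm can. A call is refused whole if a number of a shift passes 50 or a number of a turn 0.15, either way. A call with a gripper value outside its range is refused whole. The fingers move at their own pace and stop on an object; FORCE is the grip in N (left out, the last holds). Time passes only in rows, so rows that do not move let the fingers close. It gives the time, the measured TCP pose, the force and the opening at its end, in the units of the state.
- readout.get_obs(): the state, without advancing time (a new reading comes with each control period).
- read_camera(name): name is "side" or "top"; returns the picture (384x512x3 uint8, blue, green, red); there is no depth.
- camera_info(name): a dict with "fx", "fy", "cx", "cy" (pixels), "pose" (4x4, takes a point from camera to world coordinates). Camera axes: x right, y down, z forward; pixel columns grow to the right and rows downward; lengths in m; the calibration is good to about 2 mm. A picture is of the moment at which its call begins. camera_info takes no time and is no camera call.
- r.sign_off(): hands the job in, once; it reports no verdict.
Trained networks look in the newest picture that a camera, given by its name, has taken for a name from the list of things; names that differ only in an ending like _2 or _b are one class to them, and where a whole thing is asked for, a point or a joint stands for the part that bears it (a point fixed in the world has none). Each returns a list of dicts, best first, with "score" (0 to 1); they miss things now and then, are a little off and sometimes report something else, mostly with a low value. They report only what shows in the picture. A call takes as long as a camera call. They do not tell look-alikes from the thing itself.
- finder.cut_out(camera, name): "mask" (384x512 bool, what is visible of it).
- finder.mark_of(camera, name): "xyz" ([x, y, z] in m, in world coordinates, good to about 4 mm: a listed point, or the origin of a listed thing).
The state is a dict: "time_s": time; "joint_positions": joint angles; "dq": joint speeds; "joint_torque": joint torques, N m; "tool_pos": TCP position; "ee_rot": TCP orientation; "contact_force": force on the tool from outside, world axes, zero at the start; "moment": the same for the moment, N m; "grip_width": opening from 0.0 (shut) to 1.0 (fully open).
Only numpy, scipy, OpenCV 4.12 (cv2) and the standard library are available. Lean on these libraries where they do the work, as an engineer would, in place of code of your own. Each camera call takes 0.05 s, during which the arm holds its last target. There are 200 camera calls.

## Working session

There is one attempt and no reset: what is moved stays moved. The work goes in short steps, Python scripts to look and compute and a shell command to move; the robot and the scene stay as the last step left them, time stands still between calls to the robot, and variables do not carry over. Pictures are saved under pics/ and viewed, about 8 in all and at most 12, crops included, and the job is handed in when it is done.

```bash
mkdir -p pics; python3 - <<'E'
from rig import readout, read_camera, camera_info, finder
import cv2
for c in("top","side"):
    im=read_camera(c); cv2.imwrite(f"pics/{c}0.png",im)
    i=camera_info(c); print(c,i["fx"],i["cx"],i["cy"],i["pose"])
    for n in("big_shim","small_shim","top_cap","tray_edge"):
        print(n,[(round(d["score"],2),[round(float(v),3) for v in d["xyz"]]) for d in finder.mark_of(c,n)])
print(readout.get_obs())
E
```

```text
top 368.5705853750381 256.38878342766844 187.41986550566887 [[ 0.01586596 -0.98555213  0.16862762  0.36421832]
 [-0.99969319 -0.01884413 -0.01607557  0.02599655]
 [ 0.01902096 -0.16832083 -0.98554873  1.13598107]
 [ 0.          0.          0.          1.        ]]
big_shim [(0.82, [0.44, 0.305, -0.003]), (0.7, [0.243, -0.253, -0.002]), (0.62, [0.815, -0.021, -0.003])]
small_shim [(0.47, [0.49, -0.127, 0.038])]
top_cap [(0.8, [0.573, 0.088, 0.039])]
tray_edge [(0.6, [0.667, -0.07, 0.042])]
side 387.6409911610766 256.80416019830216 192.45373941930592 [[ 0.98280525 -0.14284133  0.11700509  0.41570884]
 [-0.18441042 -0.72738806  0.66098367 -0.66654582]
 [-0.00930768 -0.67119518 -0.74122223  0.84954035]
 [ 0.          0.          0.          1.        ]]
big_shim [(0.93, [0.82, -0.019, 0.0]), (0.88, [0.443, 0.306, -0.001]), (0.57, [0.242, -0.253, -0.003])]
small_shim [(0.57, [0.485, -0.128, 0.036])]
top_cap [(0.69, [0.568, 0.085, 0.04])]
tray_edge [(0.75, [0.67, -0.066, 0.042])]
{'time_s': 0.5, 'joint_positions': array([-1.36669178e+00,  3.08138854e-01,  1.63386776e+00,  1.18804369e-05,
        1.19970768e+00, -6.96908520e-02]), 'dq': array([ 5.40973607e-04, -6.14234999e-04, -1.94580811e-03, -1.42356189e-03,
       -1.10928233e-05, -1.08001138e-03]), 'joint_torque': array([-3.31268529e-04, -4.14811850e+01, -2.76721877e+01, -8.83319035e-05,
        2.45083858e-03, -1.36965153e-05]), 'tool_pos': array([ 0.16896833, -0.60169768,  0.30381545]), 'ee_rot': array([-3.14147208e+00, -1.95143786e-05,  2.73791086e-01]), 'contact_force': array([ 0.04782821, -0.37041786,  0.26911347]), 'moment': array([-0.02426163,  0.04126367, -0.01702665]), 'grip_width': 0.9998587464014055}
```

View pics/top0.png

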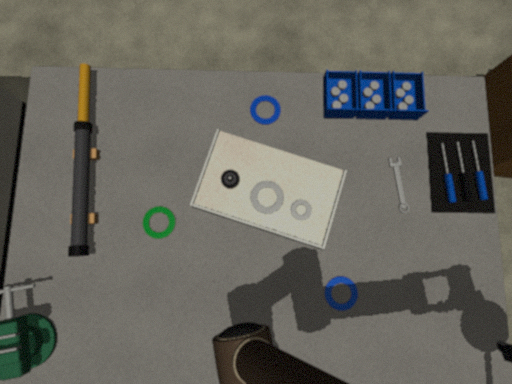

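View pics/side0.png

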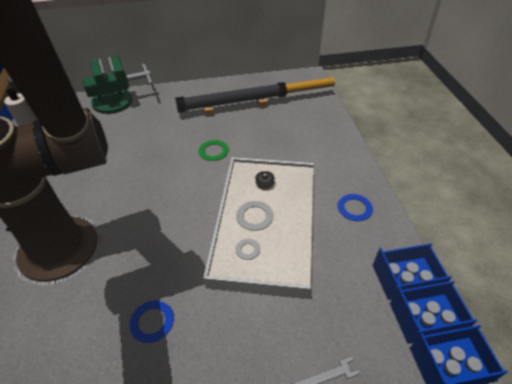

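The top view shows three 100 mm-class lookalikes: blue rings at (265,110) and (341,292), and a green one at (159,222). The steel ring on the tray at (267,197) fits the big shim, and the smaller steel ring at (301,209) is the small shim. The cap is at (230,179). The open edge is the upper one, from about (220,131) to (346,170). Next I'll measure these and confirm in one crop.

```bash
cat > h.py <<'E'
import numpy as np, cv2
from rig import camera_info
def ray(c,uv,z):
    i=camera_info(c);T=np.array(i["pose"])
    d=T[:3,:3]@np.array([(uv[0]-i["cx"])/i["fx"],(uv[1]-i["cy"])/i["fy"],1]);o=T[:3,3]
    return o+d*(z-o[2])/d[2]
def rings(im,c,lo=70,hi=3000):
    """inner holes + outer outlines of grey rings on the white tray"""
    g=cv2.cvtColor(im,cv2.COLOR_BGR2GRAY)
    return g
E
python3 - <<'E'
from h import *
im=cv2.imread("pics/top0.png")
x0,y0,x1,y1=180,120,355,255
s=4
b=cv2.resize(im[y0:y1,x0:x1],None,fx=s,fy=s,interpolation=cv2.INTER_CUBIC)
g=cv2.cvtColor(b,cv2.COLOR_BGR2GRAY)
m=(g<g.max()*0.86).astype(np.uint8)*255
g5=cv2.GaussianBlur(g,(5,5),0)
t,_=cv2.threshold(g5[150:400,150:450],0,255,cv2.THRESH_OTSU)
m=((g5<t)*255).astype(np.uint8)
cs,_=cv2.findContours(m,cv2.RETR_CCOMP,cv2.CHAIN_APPROX_NONE)
print("thr",t)
for c in cs:
    if cv2.contourArea(c)>800 and cv2.contourArea(c)<40000:
        (u,v),ax,_=cv2.fitEllipse(c)
        uv=((u+.5)/s+x0-.5,(v+.5)/s+y0-.5)
        print("ell",np.round(uv,1),np.round(ray("top",uv,.045),3),"axes m",np.round(np.array(ax)/s/368.57*1.1,3))
        cv2.drawContours(b,[c],-1,(0,0,255),1)
for p in[(220,131),(346,170),(323,247),(191,206)]: print(p,np.round(ray("top",p,.04),3))
cv2.imwrite("pics/crop1.png",b)
E
```

```text
thr 117.0
ell [229.8 178.7] [0.576 0.089 0.045] axes m [0.055 0.056]
(220, 131) [0.727 0.123 0.04 ]
(346, 170) [ 0.611 -0.265  0.04 ]
(323, 247) [ 0.377 -0.191  0.04 ]
(191, 206) [0.492 0.202 0.04 ]
```

View pics/crop1.png

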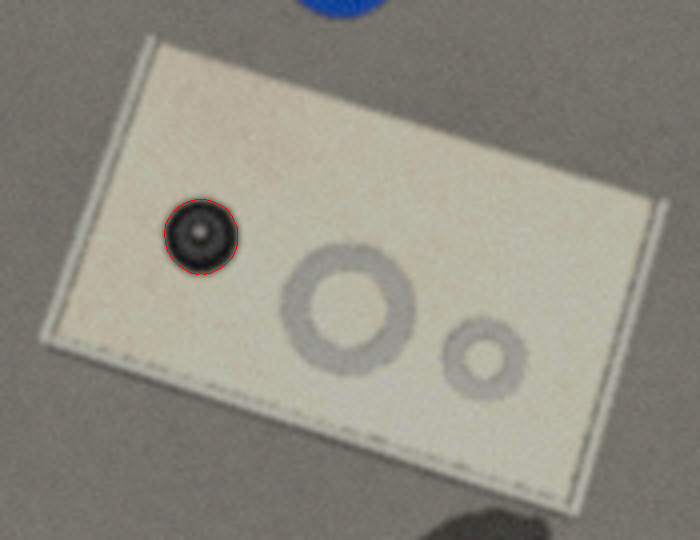

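The crop confirms it. The big steel ring is at crop (348,310), which is full-image (267,197), and about 134 crop px across, roughly 100 mm. The small ring is at (484,358) and the cap at (201,236). The open edge runs from (160,42) to (655,200) with no lip, and its path is clear.

```bash
python3 - <<'E'
from h import *
from scipy.spatial.transform import Rotation as R
im=cv2.imread("pics/top0.png")
# edge: fit on gradient
g=cv2.GaussianBlur(cv2.cvtColor(im,cv2.COLOR_BGR2GRAY),(3,3),0).astype(float)
pts=[]
for u in range(228,338,2):
    v0=131+(u-220)*39/126; vs=np.arange(int(v0)-6,int(v0)+8)
    d=np.diff(g[vs,u]); w=np.clip(d,0,None)**2; pts.append(ray("top",(u,(w*(vs[:-1]+.5)).sum()/w.sum()),.04)[:2])
vx,vy,px,py=cv2.fitLine(np.float32(pts),cv2.DIST_HUBER,0,.01,.01).ravel()
n=np.array([-vy,vx]); n*=np.sign(n[0]); P=np.array([px,py]); t=np.array([-n[1],n[0]])
print("n",n,"angle",np.arctan2(n[1],n[0]),"P",P)
f=lambda p:np.round([(p[:2]-P)@n,(p[:2]-P)@t],3)
for nm,c in(("big",(267,197.4)),("small",(301,209.4))):
    w=ray("top",(c[0]-.4,c[1]-.4),.045); print(nm,np.round(w,3),f(w))
print("cap",f(np.array([.57,.086])), "mark edge",f(np.array([.6685,-.068])))
from rig import finder,read_camera
o=ray("side",(254.5,215),.045);print("big side eye",o,f(o))
E
```

```text
n [ 0.9560916 -0.2930681] angle -0.29743427 P [ 0.68099695 -0.03150386]
big [ 0.522 -0.023  0.045] [-0.154 -0.038]
small [ 0.488 -0.125  0.045] [-0.157 -0.146]
cap [-0.141  0.08 ] mark edge [-0.001 -0.039]
big side eye [ 0.52177213 -0.02744193  0.045     ] [-0.153 -0.043]
```

Plan: put the shut fingers in the hole with tool x along the outward normal (yaw -0.297), push on the front inside of the hole, then back off and lift. I'll go above the ring first.

```bash
python3 -m crank '[{"dr":[0,0,0],"delta_pos":[35,-33,0],"gripper":0},{"dr":[0,0,0],"delta_pos":[35,-33,0],"gripper":0},{"dr":[0,0,0],"delta_pos":[35,-33,0],"gripper":0},{"dr":[0,0,0],"delta_pos":[35,-33,0],"gripper":0},{"dr":[0,0,0],"delta_pos":[35,-33,0],"gripper":0}]' 20
python3 -m crank '[{"dr":[0,0,0],"delta_pos":[35,-33,0],"gripper":0},{"dr":[0,0,0],"delta_pos":[35,-33,0],"gripper":0},{"dr":[0,0,0],"delta_pos":[35,-33,0],"gripper":0},{"dr":[0,0,0],"delta_pos":[35,-33,0],"gripper":0},{"dr":[0,0,0],"delta_pos":[35,-33,0],"gripper":0}]'
python3 -m crank '[{"dr":[0,0,0.143],"delta_pos":[0,0,0],"gripper":0},{"dr":[0,0,0.143],"delta_pos":[0,0,0],"gripper":0},{"dr":[0,0,0.143],"delta_pos":[0,0,0],"gripper":0},{"dr":[0,0,0.143],"delta_pos":[0,0,0],"gripper":0},{"dr":[0,0,0],"delta_pos":[0,0,0],"gripper":0}]'
```

```text
time_s: 1.0
tool_pos: [0.2938, -0.3956, 0.3034]
ee_rot: [3.136, 0.0, 0.263]
contact_force: [0.7, 0.2, 0.0]
grip_width: 0.146
time_s: 1.5
tool_pos: [0.4238, -0.1824, 0.3044]
ee_rot: [3.13, -0.004, 0.26]
contact_force: [0.1, -0.8, 0.2]
grip_width: 0.002
time_s: 2.0
tool_pos: [0.4277, -0.1741, 0.3059]
ee_rot: [3.137, -0.013, -0.318]
contact_force: [0.1, -0.6, 0.1]
grip_width: 0.002
```

```bash
cat > go.py <<'E'
import sys,numpy as np
from rig import readout
from scipy.spatial.transform import Rotation as R
o=readout.get_obs();C=R.from_euler("xyz",o["ee_rot"])
T=np.array([float(v) for v in sys.argv[1:4]]);G=R.from_euler("xyz",[np.pi,0,-.297])
print("shift mm",np.round(C.inv().apply(T-o["tool_pos"])*1e3,1),"turn",np.round((C.inv()*G).as_rotvec(),4),o["tool_pos"].round(4))
E
python3 go.py .522 -.0235 .2
```

```text
shift mm [  41.  -173.1  105.6] turn [ 0.0051 -0.0133 -0.0211] [ 0.4277 -0.1741  0.3059]
```

```bash
python3 -m crank '[{"dr":[0.005,-0.013,-0.02],"delta_pos":[10,-43,26],"gripper":0},{"dr":[0,0,0],"delta_pos":[10,-43,26],"gripper":0},{"dr":[0,0,0],"delta_pos":[10,-43,26],"gripper":0},{"dr":[0,0,0],"delta_pos":[10,-43,26],"gripper":0},{"dr":[0,0,0],"delta_pos":[0,0,0],"gripper":0}]'
python3 go.py .522 -.0235 .135
```

```text
time_s: 2.5
tool_pos: [0.5211, -0.0246, 0.2044]
ee_rot: [3.139, -0.012, -0.288]
contact_force: [-0.8, -0.3, 0.6]
grip_width: 0.0
shift mm [-0.3 -1.5 69.4] turn [ 0.0026 -0.0117  0.0092] [ 0.5211 -0.0246  0.2044]
```

```bash
python3 -m crank '[{"dr":[0.002,-0.012,0.009],"delta_pos":[0,-1.5,25],"gripper":0},{"dr":[0,0,0],"delta_pos":[0,0,25],"gripper":0},{"dr":[0,0,0],"delta_pos":[0,0,19],"gripper":0},{"dr":[0,0,0],"delta_pos":[0,0,0],"gripper":0}]'
python3 go.py .522 -.0235 .115
python3 - <<'E'
from rig import read_camera
import cv2
im=read_camera("side")
cv2.imwrite("pics/side1.png",cv2.resize(im[120:320,160:360],None,fx=3,fy=3,interpolation=cv2.INTER_CUBIC))
E
```

```text
time_s: 2.9
tool_pos: [0.5234, -0.0238, 0.135]
ee_rot: [3.14, -0.002, -0.282]
contact_force: [0.0, 0.7, 0.4]
grip_width: -0.002
shift mm [-1.5  0.1 20. ] turn [ 0.0015 -0.0021  0.0148] [ 0.5234 -0.0238  0.135 ]
```

View pics/side1.png

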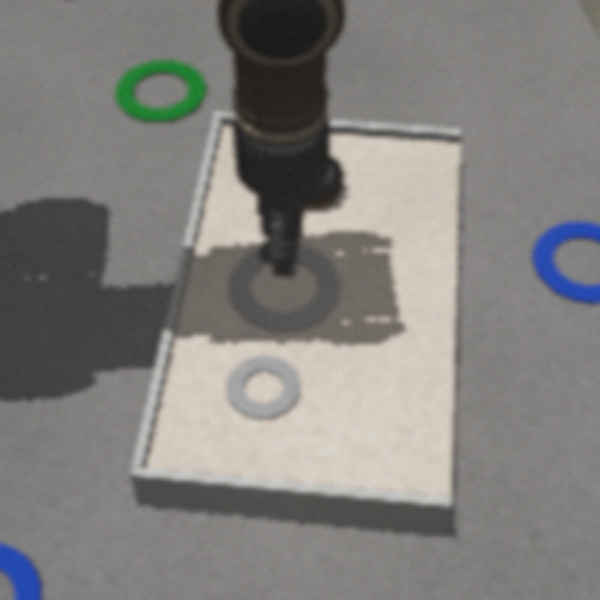

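The fingertips at crop (285,272) stand about 20 mm above the hole centre at (284,290). Lowering them will put them inside the hole.

```bash
python3 -m crank '[{"dr":[0.001,-0.002,0.015],"delta_pos":[-1.5,0,10],"gripper":0},{"dr":[0,0,0],"delta_pos":[0,0,8],"gripper":0},{"dr":[0,0,0],"delta_pos":[0,0,0],"gripper":0}]'
python3 -m crank '[{"dr":[0,0,0],"delta_pos":[0,0,1.5],"gripper":0},{"dr":[0,0,0],"delta_pos":[0,0,0],"gripper":0}]'
python3 go.py .522 -.0235 .115
```

```text
time_s: 3.25
tool_pos: [0.5253, -0.0252, 0.1207]
ee_rot: [-3.141, -0.009, -0.298]
contact_force: [1.2, -0.5, -0.3]
grip_width: -0.003
time_s: 3.45
tool_pos: [0.5259, -0.0255, 0.12]
ee_rot: [-3.14, -0.011, -0.298]
contact_force: [-0.2, 0.3, -0.0]
grip_width: 0.0
shift mm [-4.4 -0.7  5. ] turn [-0.0011 -0.0107 -0.0012] [ 0.5259 -0.0255  0.12  ]
```

```bash
python3 -m crank '[{"dr":[0,-0.011,0],"delta_pos":[0,0,3],"gripper":0},{"dr":[0,0,0],"delta_pos":[0,0,2],"gripper":0}]'
python3 go.py .522 -.0235 .115
```

```text
time_s: 3.65
tool_pos: [0.5267, -0.0255, 0.1157]
ee_rot: [-3.14, -0.001, -0.298]
contact_force: [0.5, -0.1, 0.6]
grip_width: 0.0
shift mm [-5.1 -0.5  0.7] turn [-0.0015 -0.001  -0.0009] [ 0.5267 -0.0255  0.1157]
```

```bash
python3 -m crank '[{"dr":[0,0,0],"delta_pos":[6,0,0.7],"gripper":0},{"dr":[0,0,0],"delta_pos":[6,0,0],"gripper":0},{"dr":[0,0,0],"delta_pos":[6,0,0],"gripper":0},{"dr":[0,0,0],"delta_pos":[6,0,0],"gripper":0}]'
python3 go.py .522 -.0235 .115
```

```text
time_s: 4.05
tool_pos: [0.5503, -0.0327, 0.1144]
ee_rot: [-3.14, 0.002, -0.297]
contact_force: [-1.9, 0.3, 0.5]
grip_width: 0.003
shift mm [-29.8  -0.5  -0.5] turn [-0.0012  0.0018 -0.0004] [ 0.5503 -0.0327  0.1144]
```

Contact: about 2 N against the travel, which suits sliding a 0.2 kg ring. I'll continue.

```bash
python3 -m crank '[{"dr":[0,0,0],"delta_pos":[8,0,-0.4],"gripper":0},{"dr":[0,0,0],"delta_pos":[8,0,0],"gripper":0},{"dr":[0,0,0],"delta_pos":[8,0,0],"gripper":0},{"dr":[0,0,0],"delta_pos":[8,0,0],"gripper":0}]'
python3 go.py .522 -.0235 .115
```

```text
time_s: 4.45
tool_pos: [0.5832, -0.0428, 0.1144]
ee_rot: [-3.141, 0.003, -0.298]
contact_force: [-0.7, -0.1, 0.8]
grip_width: -0.004
shift mm [-64.2  -0.5  -0.3] turn [-0.001   0.0034 -0.0005] [ 0.5832 -0.0428  0.1144]
```

```bash
python3 - <<'E'
from rig import read_camera
import cv2
im=read_camera("side")
cv2.imwrite("pics/side2.png",cv2.resize(im[120:320,160:360],None,fx=3,fy=3,interpolation=cv2.INTER_CUBIC))
E
```

```text
(no output)
```

View pics/side2.png

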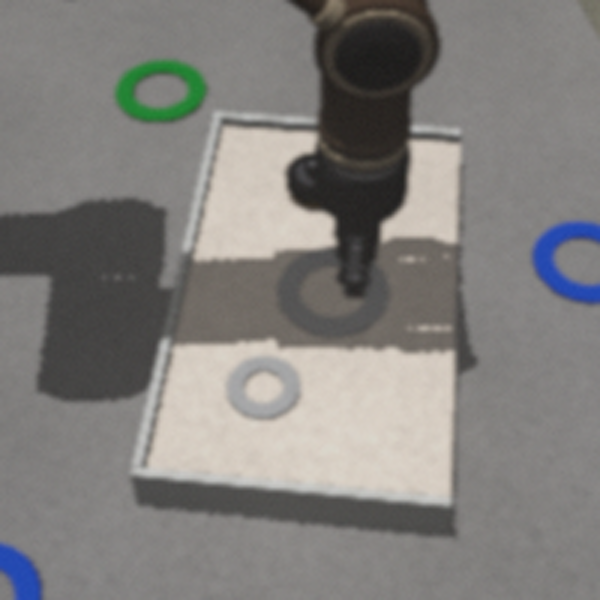

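The ring now lies flat with its centre at crop (333,293). The fingers are inside the front of the hole at (355,290), and the small shim hasn't moved.

```bash
python3 - <<'E'
from h import *
from rig import readout
n=np.array([.9561,-.2931]);P=np.array([.681,-.0315]);t=np.array([-n[1],n[0]])
o=readout.get_obs()["tool_pos"]
for c in((333,293),(284,290)):
    w=ray("side",(160+c[0]/3-.3,120+c[1]/3-.3),.045);print(w.round(3),(w[:2]-P)@n,(w[:2]-P)@t)
print("tcp",(o[:2]-P)@n,(o[:2]-P)@t)
E
```

```text
[ 0.562 -0.044  0.045] -0.1098774342075211 -0.046288801246031436
[ 0.521 -0.032  0.045] -0.15324140015176968 -0.04744085990056236
tcp -0.08828291300519105 -0.03944597260156204
```

```bash
python3 -m crank '[{"dr":[0,0.003,0],"delta_pos":[8,0,-0.3],"gripper":0},{"dr":[0,0,0],"delta_pos":[8,0,0],"gripper":0},{"dr":[0,0,0],"delta_pos":[8,0,0],"gripper":0},{"dr":[0,0,0],"delta_pos":[8,0,0],"gripper":0},{"dr":[0,0,0],"delta_pos":[8,0,0],"gripper":0}]'
python3 go.py .6848 -.0692 .115
```

```text
time_s: 5.0
tool_pos: [0.6256, -0.0559, 0.115]
ee_rot: [-3.14, -0.002, -0.298]
contact_force: [-0.9, 0.6, 0.0]
grip_width: -0.003
shift mm [60.5 -4.6  0.1] turn [-0.0011 -0.0015 -0.0006] [ 0.6256 -0.0559  0.115 ]
```

```bash
python3 -m crank '[{"dr":[0,0,0],"delta_pos":[8,0,0],"gripper":0},{"dr":[0,0,0],"delta_pos":[8,0,0],"gripper":0},{"dr":[0,0,0],"delta_pos":[8,0,0],"gripper":0},{"dr":[0,0,0],"delta_pos":[7,0,0],"gripper":0},{"dr":[0,0,0],"delta_pos":[5,0,0],"gripper":0}]'
python3 - <<'E'
from rig import read_camera,finder
from h import *
from rig import readout
im=read_camera("side")
cv2.imwrite("pics/side3.png",cv2.resize(im[120:320,160:360],None,fx=3,fy=3,interpolation=cv2.INTER_CUBIC))
n=np.array([.9561,-.2931]);P=np.array([.681,-.0315]);o=readout.get_obs()["tool_pos"];print("tcp x",(o[:2]-P)@n)
E
```

```text
time_s: 5.5
tool_pos: [0.6637, -0.0676, 0.115]
ee_rot: [-3.14, -0.002, -0.298]
contact_force: [-0.1, 0.0, 0.8]
grip_width: 0.002
tcp x -0.004982144504006841
```

View pics/side3.png

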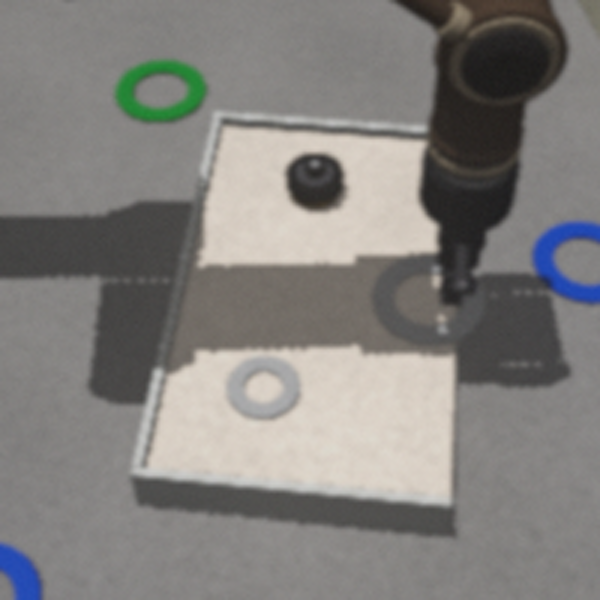

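The ring's centre is at crop (429,298) and the edge at about 458, so the centre is about 26 mm inside the edge. The finger offset also gives 26 mm. I'll push 9 mm more, then back off and lift.

```bash
python3 -m crank '[{"dr":[0,0,0],"delta_pos":[4,0,0],"gripper":0},{"dr":[0,0,0],"delta_pos":[4,0,0],"gripper":0},{"dr":[0,0,0],"delta_pos":[1,0,0],"gripper":0}]'
python3 -m crank '[{"dr":[0,0,0],"delta_pos":[-7,0,0],"gripper":0},{"dr":[0,0,0],"delta_pos":[-7,0,0],"gripper":0},{"dr":[0,0,0],"delta_pos":[0,0,-4],"gripper":0},{"dr":[0,0,0],"delta_pos":[0,0,-10],"gripper":0},{"dr":[0,0,0],"delta_pos":[0,0,-20],"gripper":0}]'
python3 -m crank '[{"dr":[0,0,0],"delta_pos":[0,0,-45],"gripper":0},{"dr":[0,0,0],"delta_pos":[0,0,-45],"gripper":0},{"dr":[0,0,0],"delta_pos":[-45,0,-20],"gripper":0},{"dr":[0,0,0],"delta_pos":[-45,0,0],"gripper":0},{"dr":[0,0,0],"delta_pos":[-45,0,0],"gripper":0}]'
python3 - <<'E'
from rig import read_camera,finder
import cv2
im=read_camera("side")
cv2.imwrite("pics/side4.png",cv2.resize(im[120:320,160:360],None,fx=3,fy=3,interpolation=cv2.INTER_CUBIC))
for k in("big_shim","small_shim","top_cap"):print(k,[(round(d["score"],2),d["xyz"]) for d in finder.mark_of("side",k)])
E
```

```text
time_s: 5.85
tool_pos: [0.6735, -0.0706, 0.1151]
ee_rot: [-3.14, -0.003, -0.298]
contact_force: [-0.6, 0.2, 0.5]
grip_width: -0.0
time_s: 6.35
tool_pos: [0.6563, -0.0657, 0.1472]
ee_rot: [-3.141, 0.003, -0.298]
contact_force: [-0.4, 0.2, 1.2]
grip_width: 0.003
time_s: 6.85
tool_pos: [0.5329, -0.0276, 0.2704]
ee_rot: [-3.138, -0.018, -0.299]
contact_force: [-0.3, 0.4, -0.3]
grip_width: 0.005
big_shim [(0.98, [0.8177, -0.0201, 0.0021]), (0.92, [0.2411, -0.2525, -0.0053]), (0.77, [0.4424, 0.3023, -0.0021]), (0.63, [0.6517, -0.0677, 0.0362])]
small_shim []
top_cap [(0.71, [0.572, 0.084, 0.0403]), (0.18, [0.4877, -0.1283, 0.036])]
```

View pics/side4.png

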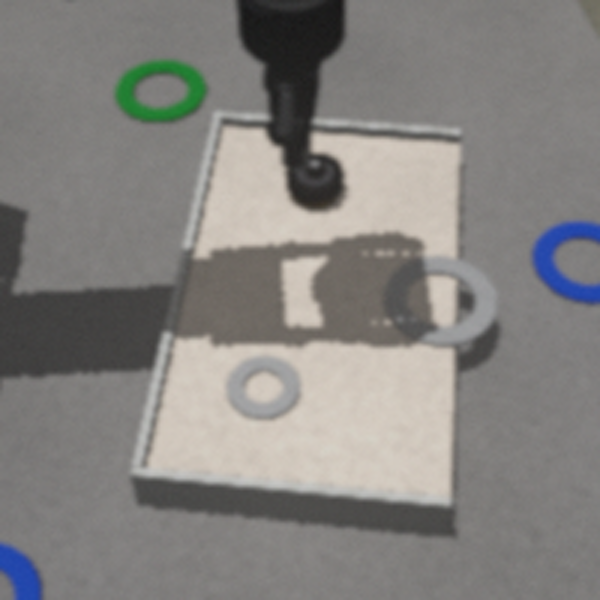

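The ring lies flat and overhanging, with its centre at crop (441,302) and the edge at about 458. That puts its centre 16–17 mm inside the edge, and the network agrees at -0.017 m. The small shim and cap are where they were, and the arm is clear.

```bash
python3 -m crank '[{"dr":[0,0,0],"delta_pos":[0,0,0],"gripper":0},{"dr":[0,0,0],"delta_pos":[0,0,0],"gripper":0}]'; python3 -c "
from rig import r
print(r.sign_off())"
```

```text
time_s: 7.25
tool_pos: [0.5352, -0.0281, 0.2709]
ee_rot: [-3.138, -0.02, -0.299]
contact_force: [0.6, -0.1, 0.2]
grip_width: 0.003
the job is handed in; nothing more can be done
None
```

The big shim now sticks out about 33 mm over the open edge, and I handed the job in at about 7 s of the 35 s allowed. I put the shut fingers in its hole, slid it about 136 mm straight out along the tray, backed off and lifted clear.

**Shim position:** the last picture puts its centre about 16 mm inside the edge, and the network puts it 17 mm inside; the limits are 2 to 32 mm. It looks flat on the tray. Its tilt I judged by eye only.

**Other parts:** the small shim and the cap look unmoved. In the last check the network found the cap within about 4 mm of its first reading. It did not report the small shim under its own name, and only the picture and a low-score false "cap" report at the small shim's place show it unmoved.

**Forces and look-alikes:** the push read about 2 N at most at the checks after each move. I left the blue and green look-alike rings alone.

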